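# Free-run check of a casting centrifuge arm

## Robot

A 7-joint arm with a two-finger parallel gripper is mounted at the origin on the work surface. World frame = base frame: x ahead of the robot, y to its left, z up, the work surface at z = 0. Lengths are in m, angles in rad, forces in N, time in s.
With the tool pointing down it reaches from about 0.4 to 0.85 m from the base axis. Payload 10.4 kg.
Tool frame: the origin (TCP) lies between the finger pads, 19 mm behind the fingertips; this is the grasp point; z points along the fingers, y is the line along which they close (so a half turn about z gives the same grasp; the last joint's range is limited). The gripper opens to 87 mm and grips with 3 to 60 N. Pads are 19 mm wide; open, the fingers measure 117 mm over their backs; the gripper's body (75 mm by 190 mm) begins 51 mm behind the grasp point.
Start: joints at [-1.188, 0.332, -0.065, 1.46, 0.022, 1.35, -0.088], TCP at [0.247, 0.574, 0.241] pointing down, gripper open.
Joint ranges: [-2.6, 2.6], [-0.5, 2.12], [-1.47, 1.34], [0.16, 2.42], [-1.27, 4.41], [0.06, 2.06], [-2.6, 2.6]. Speed limits (rad/s): [2.22, 2.22, 2.79, 2.79, 3.14, 3.14, 3.14].

## Interface

Orientations are given as a unit quaternion [x, y, z, w].
In Python, from bench import * gives the robot as it stands.
- The arm moves only by the tool carry_out, never from a script. Its argument "deltas" is a list of rows, each an object with "hand": the finger opening in mm, from 0 to 87; "dp": the shift along the tool's x, y, z each as a share of 250 mm, from -1 to 1, a list of three; "spin": the turn about the tool's z as a share of pi rad, from -1 to 1. In form: [{"hand": hand, "dp": [dx, dy, dz], "spin": spin}, ...]. A call has 1 to 20 rows; each row is the pose to reach, as a shift and turn from the pose commanded when the call began, along the tool's axes at that moment, turning the shorter way round; what a row does not reach only later rows make up. A row lasts 1/10 s, in which the tool goes at most 50 mm and 8.59 degrees, less where a joint would pass 70% of its speed; a pose out of reach is approached as far as the arm can. A call with a number of a shift or a turn outside -1 to 1 is refused whole. A call with a gripper value outside its range is refused whole. The fingers move at their own pace and stop on an object; "force" is the grip in N (left out, the last holds). Time passes only in rows, so rows that repeat a pose let the fingers close. It gives the time, the measured TCP pose, the force, the opening and the grip force at its end, in the units of the state.
- read_state(): the state, without advancing time (a new reading comes with each control period).
- camera(name): name is "scene" or "top"; returns the picture (480x640x3 uint8, red, green, blue); there is no depth.
- get_calibration(name): a dict with "fx", "fy", "cx", "cy" (pixels), "R" (3x3) and "t" (3): a world point X has camera coordinates R X + t. Camera axes: x right, y down, z forward; pixel columns grow to the right and rows downward; lengths in m; the calibration is good to about 2 mm. A picture is of the moment at which its call begins. get_calibration takes no time and is no camera call.
- close_job(): hands the job in; it is judged then, once.
The state is a dict: "time": time; "joint_positions": joint angles; "joint_vel": joint speeds; "joint_torque": joint torques, N m; "ee_pos": TCP position; "eef_rot": TCP orientation; "ft_force": force on the tool from outside, world axes, zero at the start; "torque": the same for the moment, N m; "width": finger opening in m; "grip_force": force on a finger pad.
Only numpy, scipy, OpenCV 4.12 (cv2) and the standard library are available. Lean on these libraries where they do the work, as an engineer would, in place of code of your own. Each camera call takes 0.05 s, during which the arm holds its last target. There are 200 camera calls.

## Task

Check that the arm of the casting centrifuge runs freely: set the arm turning with a gentle push, either way, and while it coasts by itself go round with its round counterweight for at least four seconds without a break, your open hand over it with one finger down each side, centred on it to within 15 mm and touching nothing of the arm. Then close your fingers on the counterweight, bring the arm to a standstill, let go and draw your hand up clear of it. Never let the arm whirl faster than about half a turn a second, and leave the other things on the bench alone.

Things in the scene. Friction and masses are not known exactly. Their poses are not given: they have to be found in the camera images.
- rotor: Arm of the centrifuge: steel bar 360 x 30 x 12 mm, level, turning without end on an upright spindle with a low-friction bearing. Origin on the spindle, 14 mm below the bar's top (bar top 116 mm above the bench); x axis along the bar towards the counterweight. Bar from x = -200 to +160 mm. At x > 0 only the counterweight stands on it; at x < 0 crucible and flask. Starts at any angle, at rest.
- weight (a point): Centre of the counterweight: an upright steel cylinder of three stacked discs, 44 mm in diameter, 60 mm high, on the bar at 130 mm from the spindle; bottom 116 mm, this point 146 mm, top 176 mm above the bench, a thin stud 10 mm higher. Grasp here from above; fingertips must stay above the bar (116 mm). It goes round in a level circle of 130 mm radius.
- spindle (a point): On the spindle's axis, top of the brass nut, 140 mm above the bench. Arm complete: nominal mass 1.8 kg (up to a quarter more or less), moment of inertia 0.0275 kg m2 about the spindle. Bearing: dry friction 0.003 N m plus 0.002 N m s/rad; pushed to 1.5 rad/s it coasts for some 9 s. 1.3 to 2 rad/s is a suitable speed.
- flask (a point): Centre of the steel casting flask lying on the arm's other end, 151 mm from the spindle; 54 mm across, 64 mm long, top 176 mm above the bench. Between it and the spindle a white ceramic crucible block, top 156 mm above the bench. Outermost is an upright end plate, 193 mm from the spindle, 58 mm wide, top 176 mm above the bench.
- machine: Fixed base of the centrifuge: grey cast housing 190 mm across and 86 mm high on a wooden board 260 mm square. Origin under the middle of the board, straight below the spindle.
- hammer: A jeweller's hammer with wooden handle, 240 mm long, lying on the bench to the left of the machine. Leave it.
- jar: A small glass jar with steel lid, 68 mm across, 65 mm high, on the bench to the right. Leave it.
- caliper: A steel sliding caliper 200 mm long, lying flat on the bench to the right. Leave it.

How it is judged:
On the way, in this order (a step that is already met when the one before it is completed fails the run):
1. the arm coasts by itself while the open hand goes round with the counterweight, centred within 15 mm, fingers down beside it and touching nothing of the arm, for 4 s on end (angular speed of rotor above 0.25 rad/s and horizontal distance between the grasp point and weight below 0.015 m and height (world z) of the grasp point below 0.18 m and contact force between each of the fingers, the arm and rotor below 0.2 N), for 4 s.
2. the counterweight is caught between the fingers and the arm stands still (contact force between the fingers and rotor above 1 N and horizontal distance between the grasp point and weight below 0.02 m and angular speed of rotor below 0.1 rad/s), for 0.2 s.
At the end, for the whole second after the job is handed in: The arm is released and stands still (under 0.05 rad/s), the tool point is over 200 mm above the bench, clear of the counterweight, and the hammer, jar and caliper are within 20 mm of their places (angular speed of rotor below 0.05 rad/s and height (world z) of the grasp point above 0.2 m and distance of each of hammer, jar, caliper from where it was at the start of the episode below 0.02 m); the robot touches nothing.
It fails at once if the arm whirls at over 3.2 rad/s (half a turn a second) (angular speed of rotor above 3.2 rad/s).
It fails at once if the hammer, jar or caliper is knocked about (distance of any of hammer, jar, caliper from where it was at the start of the episode above 0.03 m).
It also fails if it takes over 42 s, if anything falls off the work surface, if the arm or the gripper's body presses on something with over 40 N, if the wrist force passes 120 N, or if a joint passes its speed limit or range.

## Working session

There is one attempt and no reset: what is moved stays moved. The work goes in short steps, Python scripts to look and compute and a tool call to move; the robot and the scene stay as the last step left them, time stands still between calls to the robot, and variables do not carry over. Pictures are saved under pics/ and viewed, at most 10 in all, crops included, and the job is handed in when it is done.

Besides the shell and the picture viewer there is one more tool, called after "Emit:" by a JSON object that holds its "api" and its "payload". carry_out: Moves the arm, as the interface text tells. Its arguments: {"type":"object","properties":{"deltas":{"type":"array","items":{"type":"object","properties":{"hand":{"type":"number"},"dp":{"type":"array","items":{"type":"number","minimum":-1,"maximum":1}},"spin":{"type":"number","minimum":-1,"maximum":1}}}},"force":{"type":"number"}},"required":["deltas"]}

```bash
mkdir -p pics; ls; python3 - <<'E'
from bench import *
import cv2
s=read_state(); print(s)
for n in("scene","top"):
    cv2.imwrite(f"pics/{n}0.png",camera(n)[:,:,::-1]); print(n,get_calibration(n))
E
```

```text
pics
{'time': 0.0, 'joint_positions': array([-1.18757478,  0.33282272, -0.06468229,  1.46095322,  0.02162137,
        1.34983676, -0.08850855]), 'joint_vel': array([ 0.00184162, -0.00116974, -0.00018728, -0.0015651 ,  0.00053098,
        0.00085682, -0.00046732]), 'joint_torque': array([ 5.11247581e-04, -6.23234439e+01,  2.55305367e-02, -3.89919055e+01,
       -6.12197863e-02,  3.91158764e-02,  1.22303209e-04]), 'ee_pos': array([0.24661673, 0.57391202, 0.24047887]), 'eef_rot': array([ 2.01520880e-01,  9.79483995e-01, -6.55844582e-04, -9.04536871e-05]), 'ft_force': array([ 0.39376354, -0.17995476, -0.0364647 ]), 'torque': array([-0.01669299, -0.03446459, -0.00328   ]), 'grip_force': 0.0, 'width': 0.08686001184293538}
scene {'fx': 464.8335525726522, 'fy': 464.8335525726522, 'cx': 317.89180569727426, 'cy': 247.81315885137815, 'R': array([[ 0.56729434,  0.82349255,  0.00609442],
       [ 0.54573094, -0.37038482, -0.75166005],
       [-0.61672917,  0.42973841, -0.65952258]]), 't': array([-0.3317877 , -0.20450748,  1.618915  ])}
top {'fx': 458.98979987238715, 'fy': 458.98979987238715, 'cx': 311.46745040514986, 'cy': 234.58710788039028, 'R': array([[-0.01833356, -0.99941662, -0.02881506],
       [-0.98278172,  0.02331311, -0.18329373],
       [ 0.18385856,  0.02495849, -0.98263579]]), 't': array([0.04058346, 0.55562262, 1.03743305])}
```

View pics/top0.png

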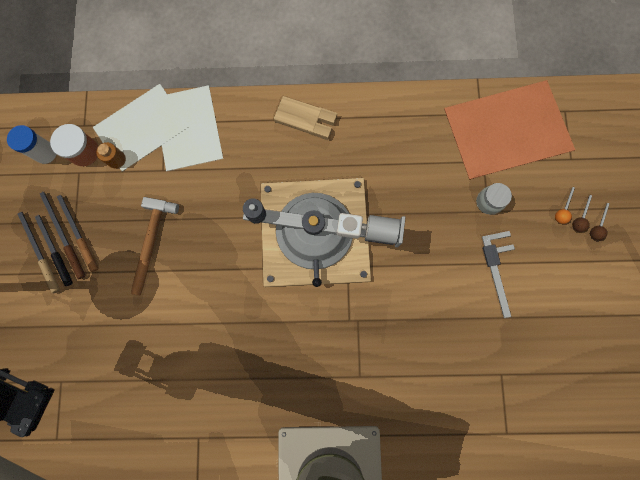

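View pics/scene0.png

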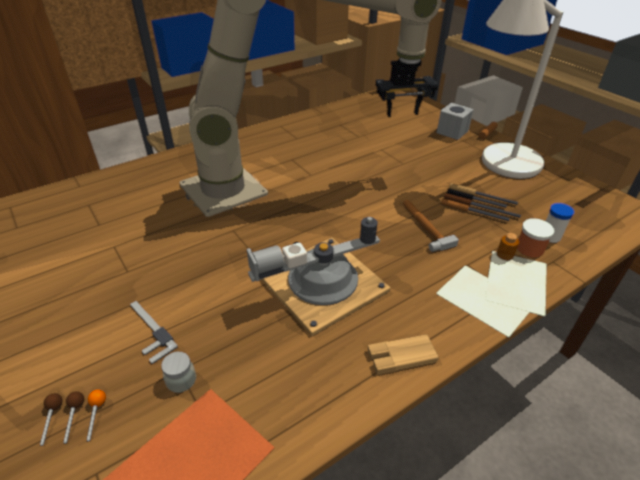

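The top view shows the nut at about (314,220), the counterweight at (255,210) and the flask at (385,230). The hammer, jar and caliper lie well outside the arm's circle. Next I'll measure the positions.

```bash
cat > h.py <<'E'
import numpy as np, cv2
from bench import *
def ray(n,u,v,z):
    c=get_calibration(n); R,t=np.array(c["R"]),np.array(c["t"])
    o=-R.T@t; d=R.T@np.array([(u-c["cx"])/c["fx"],(v-c["cy"])/c["fy"],1.])
    return o+d*(z-o[2])/d[2]
def proj(n,X):
    c=get_calibration(n); p=np.array(c["R"])@X+c["t"]
    return p[0]/p[2]*c["fx"]+c["cx"],p[1]/p[2]*c["fy"]+c["cy"]
E
python3 - <<'E'
from h import *
im=cv2.imread("pics/top0.png")
cv2.imwrite("pics/crop0.png",cv2.resize(im[165:300,230:430],None,fx=4,fy=4,interpolation=cv2.INTER_CUBIC))
im=cv2.imread("pics/scene0.png")
cv2.imwrite("pics/crop1.png",cv2.resize(im[200:330,240:400],None,fx=4,fy=4,interpolation=cv2.INTER_CUBIC))
E
```

```text
(no output)
```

View pics/crop0.png

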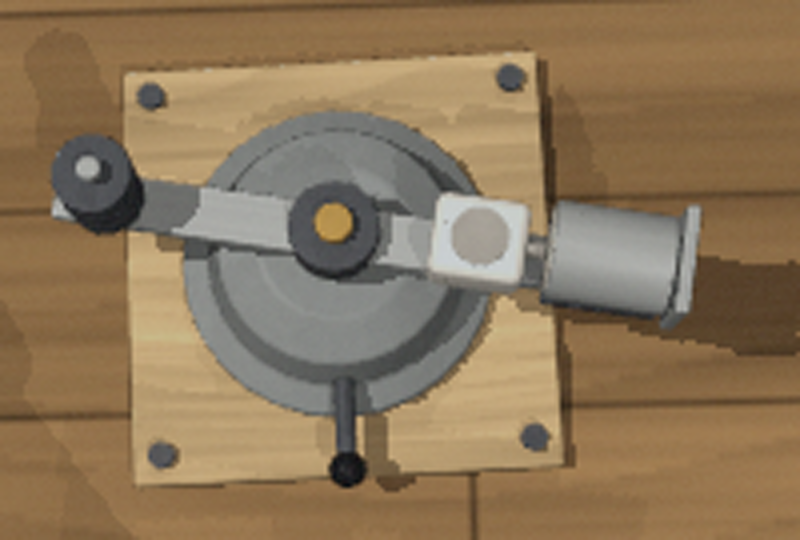

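View pics/crop1.png

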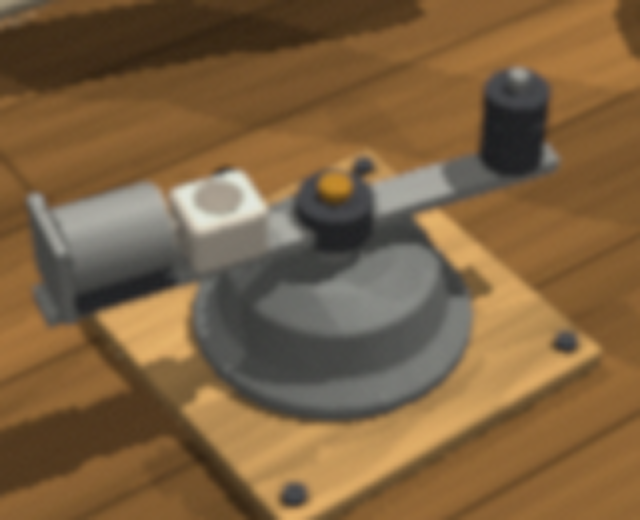

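The crops show the nut top at about top (313.0,220.1) and scene (323.5,246). The stud top is at about top (251.7,206.2) and scene (369,218.2).

```bash
python3 - <<'E'
from h import *
for z,a,b in((.14,(312.9,220.2),(323.4,246.)),(.186,(251.7,206.2),(368.9,218.2))):
    print(z,ray("top",*a,z),ray("scene",*b,z))
# masks: brass nut centroid, board corners bolts
im=cv2.cvtColor(cv2.imread("pics/top0.png"),cv2.COLOR_BGR2HSV)[205:235,300:328]
m=cv2.inRange(im,(8,150,120),(30,255,255)); ys,xs=np.nonzero(m); print(len(xs),xs.mean()+300,ys.mean()+205)
# bolts
P=[ray("top",230+x/4-.4,165+y/4-.4,.02)[:2] for x,y in((151,96),(510,77),(536,437),(163,454))]
print(P,np.mean(P,0))
E
```

```text
0.14 [0.57186281 0.02293995 0.14      ] [0.57470757 0.02296652 0.14      ]
0.186 [0.59514214 0.15042793 0.186     ] [0.59420263 0.15140642 0.186     ]
6 313.3333333333333 221.83333333333334
[array([0.68178566, 0.13779483]), array([ 0.68804614, -0.08620768]), array([ 0.46360339, -0.09356362]), array([0.45811042, 0.13069744])] [0.5728864  0.02218024]
```

```bash
cat >> h.py <<'E'
import json
S=np.array([.573,.0228]); RAD=.130
def rows(cmd,tg):
    """cmd=(x,y,z,phi) commanded now; tg: list of (x,y,z,phi,hand) -> rows in tool units"""
    x0,y0,z0,p0=cmd; ex=np.array([-np.sin(p0),np.cos(p0)]); ey=np.array([np.cos(p0),np.sin(p0)])
    out=[]
    for x,y,z,p,h in tg:
        d=np.array([x-x0,y-y0])
        out.append({"hand":round(h),"dp":[round(float(v)/.25,3)+0. for v in (d@ex,d@ey,z0-z)],"spin":round((p0-p)/np.pi,3)+0.})
    return json.dumps(out)
def circ(th): return S[0]+RAD*np.cos(th),S[1]+RAD*np.sin(th)
def meas():
    s=read_state(); q=s["eef_rot"]; p=s["ee_pos"]
    from scipy.spatial.transform import Rotation as Q
    y=Q.from_quat(q).as_matrix()[:,1]
    return s["time"],p,np.arctan2(y[1],y[0])
E
python3 - <<'E'
from h import *
t,p,f=meas(); print(p,np.degrees(f))
print(rows((*p,f),[(.42,.36,.24,np.radians(30),87)]))
m=(.42,.36,.24,np.radians(30)); w=circ(np.radians(80.4)); print(w)
print(rows(m,[(*w,.24,np.radians(-30),87)]))
E
```

```text
[0.24658408 0.57394517 0.24052692] 66.75184069603998
[{"hand": 87, "dp": [-0.975, -0.512, 0.002], "spin": 0.204}]
(np.float64(0.5946799370730932), np.float64(0.15097948481916568))
[{"hand": 87, "dp": [-1.073, 0.187, 0.0], "spin": 0.333}]
```

Emit:
{"api": "carry_out", "payload": {"deltas": [{"hand": 87,"dp": [-0.975,-0.512,0],"spin": 0.204},{"hand": 87,"dp": [-0.975,-0.512,0],"spin": 0.204},{"hand": 87,"dp": [-0.975,-0.512,0],"spin": 0.204},{"hand": 87,"dp": [-0.975,-0.512,0],"spin": 0.204},{"hand": 87,"dp": [-0.975,-0.512,0],"spin": 0.204},{"hand": 87,"dp": [-0.975,-0.512,0],"spin": 0.204},{"hand": 87,"dp": [-0.975,-0.512,0],"spin": 0.204}]}}

```text
time: 0.8
ee_pos: [0.4232, 0.3563, 0.2412]
eef_rot: [0.503, 0.864, -0.0, 0.001]
ft_force: [-0.6, 0.5, 0.0]
width: 0.087
grip_force: 0.0
```

```bash
python3 - <<'E'
from h import *
t,p,f=meas(); print(t,p,np.degrees(f))
w=circ(np.radians(80.4))
m=(.4197,.3602,.2405,np.radians(30.03))
print(rows(m,[(*(np.array(w)*.9+.1*np.array(m[:2])),.24,np.radians(-30),87)]))
E
```

```text
0.8 [0.42318141 0.35628843 0.24121638] 29.627194735855987
[{"hand": 87, "dp": [-0.967, 0.168, 0.002], "spin": 0.334}]
```

Emit:
{"api": "carry_out", "payload": {"deltas": [{"hand": 87,"dp": [-0.967,0.168,0],"spin": 0.334},{"hand": 87,"dp": [-0.967,0.168,0],"spin": 0.334},{"hand": 87,"dp": [-0.967,0.168,0],"spin": 0.334},{"hand": 87,"dp": [-0.967,0.168,0],"spin": 0.334},{"hand": 87,"dp": [-0.967,0.168,0],"spin": 0.334},{"hand": 87,"dp": [-0.967,0.168,0],"spin": 0.334},{"hand": 87,"dp": [-0.967,0.168,0],"spin": 0.334},{"hand": 87,"dp": [-0.967,0.168,0],"spin": 0.334},{"hand": 87,"dp": [-0.967,0.168,0],"spin": 0.334}]}}

```text
time: 1.7
ee_pos: [0.577, 0.1733, 0.2409]
eef_rot: [0.865, 0.502, -0.0, -0.0]
ft_force: [0.3, 0.4, 0.5]
width: 0.0868
grip_force: 0.0
```

```bash
python3 - <<'E'
from h import *
t,p,f=meas(); print(t,p,np.degrees(f),read_state()["joint_positions"])
w=circ(np.radians(80.4))
print(rows((*p,f),[(*w,.24,np.radians(-30),87),(*w,.152,np.radians(-30),87)]))
E
```

```text
1.7 [0.57701328 0.17325389 0.24090963] -29.737969912392572 [-0.72007434  0.29227918  0.43626889  1.5465357  -0.12591229  1.33125787
 -0.78909933]
[{"hand": 87, "dp": [-0.042, 0.106, 0.004], "spin": 0.001}, {"hand": 87, "dp": [-0.042, 0.106, 0.356], "spin": 0.001}]
```

Emit:
{"api": "carry_out", "payload": {"deltas": [{"hand": 87,"dp": [-0.042,0.106,0.0],"spin": 0.0},{"hand": 87,"dp": [-0.042,0.106,0.0],"spin": 0.0},{"hand": 87,"dp": [-0.042,0.106,0.0],"spin": 0.0}]}}

```text
time: 2.0
ee_pos: [0.5951, 0.1498, 0.2411]
eef_rot: [0.866, 0.5, -0.0, -0.0]
ft_force: [-0.8, 0.5, 0.7]
width: 0.0871
grip_force: 0.0
```

```bash
python3 - <<'E'
from h import *
for n in("top","scene"): cv2.imwrite(f"pics/{n}1.png",camera(n)[:,:,::-1])
a=cv2.imread("pics/top1.png")[130:290,230:430]; b=cv2.imread("pics/scene1.png")[110:270,270:470]
cv2.imwrite("pics/c2.png",cv2.resize(np.hstack([a,b]),None,fx=2,fy=2,interpolation=cv2.INTER_CUBIC))
t,p,f=meas(); print(t,p,np.degrees(f))
E
```

```text
2.1 [0.59469368 0.15086009 0.24115179] -29.91787728129136
```

View pics/c2.png

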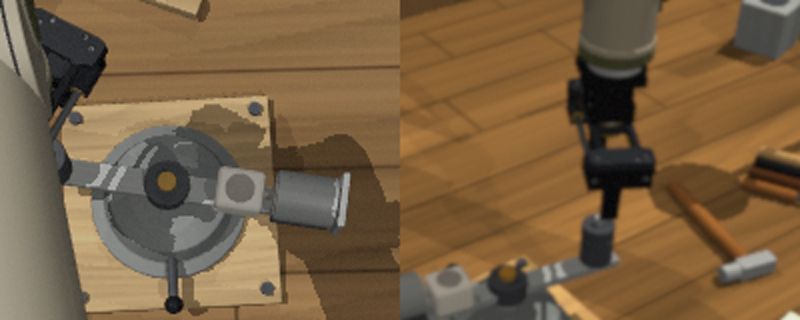

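The hand sits above the weight: in the scene crop the fingers are straight over the cylinder at about (597,230). Next I lower it and narrow the opening.

Emit:
{"api": "carry_out", "payload": {"deltas": [{"hand": 87,"dp": [0,0,0.18],"spin": 0.0},{"hand": 87,"dp": [0,0,0.32],"spin": 0.0},{"hand": 87,"dp": [0,0,0.356],"spin": 0.0},{"hand": 56,"dp": [0,0,0.356],"spin": 0},{"hand": 56,"dp": [0,0,0.356],"spin": 0},{"hand": 56,"dp": [0,0,0.356],"spin": 0},{"hand": 56,"dp": [0,0,0.356],"spin": 0}]}}

```text
time: 2.8
ee_pos: [0.5959, 0.1501, 0.1538]
eef_rot: [0.866, 0.499, 0.001, 0.0]
ft_force: [0.7, -0.1, -0.1]
width: 0.0629
grip_force: 0.0
```

```bash
cat >> h.py <<'E'
def shot(n,k):
    t=read_state()["time"]; im=camera(n); cv2.imwrite(f"pics/{k}.png",im[:,:,::-1]); return t,im
E
python3 - <<'E'
from h import *
t,im=shot("scene","s3"); 
t,p,f=meas(); print(t,p,np.degrees(f))
# ground truth check: crucible mask in scene
hsv=cv2.cvtColor(im,cv2.COLOR_RGB2HSV)
for pt in((295,255),(290,252),(265,262),(323,246)): print(pt,hsv[pt[1],pt[0]])
cv2.imwrite("pics/c3.png",cv2.resize(im[170:330,220:420,::-1],None,fx=3,fy=3,interpolation=cv2.INTER_CUBIC))
# push plan: w ramps to 1.3 in 1.1s
th=np.radians(80.4); w=0; tg=[]
for k in range(17):
    w2=min(1.3,w+1.3/11); th-=(w+w2)/2*.1; w=w2
    tg.append((*circ(th),p[2],np.radians(-30),87 if k>=12 else 56))
print(np.degrees(th)); print(rows((*circ(np.radians(80.4)),p[2],f),tg).replace("}, ","},\n"))
E
```

```text
2.85 [0.59572661 0.14996763 0.15345819] -30.084238336877057
(295, 255) [ 19  33 149]
(290, 252) [ 17  37 124]
(265, 262) [ 25  12 124]
(323, 246) [ 18 192 117]
-5.2571903720580675
[{"hand": 56, "dp": [0.001, 0.003, 0.0], "spin": 0.0},
{"hand": 56, "dp": [0.004, 0.012, 0.0], "spin": 0.0},
{"hand": 56, "dp": [0.009, 0.026, 0.0], "spin": 0.0},
{"hand": 56, "dp": [0.015, 0.047, 0.0], "spin": 0.0},
{"hand": 56, "dp": [0.021, 0.074, 0.0], "spin": 0.0},
{"hand": 56, "dp": [0.027, 0.107, 0.0], "spin": 0.0},
{"hand": 56, "dp": [0.032, 0.147, 0.0], "spin": 0.0},
{"hand": 56, "dp": [0.033, 0.193, 0.0], "spin": 0.0},
{"hand": 56, "dp": [0.029, 0.245, 0.0], "spin": 0.0},
{"hand": 56, "dp": [0.019, 0.302, 0.0], "spin": 0.0},
{"hand": 56, "dp": [0.0, 0.364, 0.0], "spin": 0.0},
{"hand": 56, "dp": [-0.028, 0.426, 0.0], "spin": 0.0},
{"hand": 87, "dp": [-0.063, 0.483, 0.0], "spin": 0.0},
{"hand": 87, "dp": [-0.106, 0.535, 0.0], "spin": 0.0},
{"hand": 87, "dp": [-0.155, 0.582, 0.0], "spin": 0.0},
{"hand": 87, "dp": [-0.209, 0.622, 0.0], "spin": 0.0},
{"hand": 87, "dp": [-0.269, 0.654, 0.0], "spin": 0.0}]
```

View pics/c3.png

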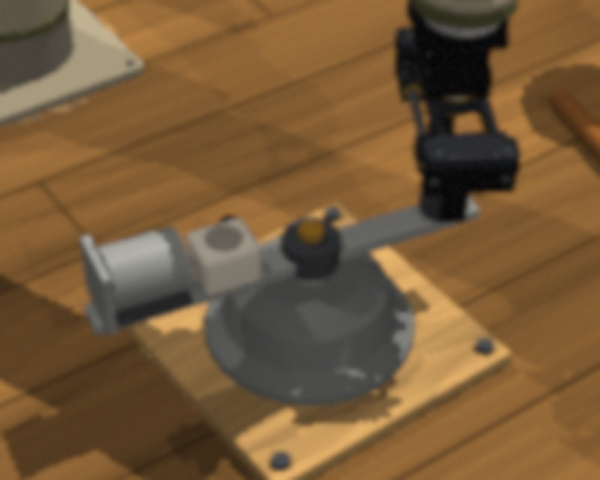

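Emit:
{"api": "carry_out", "payload": {"deltas": [{"hand": 56,"dp": [0.001,0.003,0.0],"spin": 0.0},{"hand": 56,"dp": [0.004,0.012,0.0],"spin": 0.0},{"hand": 56,"dp": [0.009,0.026,0.0],"spin": 0.0},{"hand": 56,"dp": [0.015,0.047,0.0],"spin": 0.0},{"hand": 56,"dp": [0.021,0.074,0.0],"spin": 0.0},{"hand": 56,"dp": [0.027,0.107,0.0],"spin": 0.0},{"hand": 56,"dp": [0.032,0.147,0.0],"spin": 0.0},{"hand": 56,"dp": [0.033,0.193,0.0],"spin": 0.0},{"hand": 56,"dp": [0.029,0.245,0.0],"spin": 0.0},{"hand": 56,"dp": [0.019,0.302,0.0],"spin": 0.0},{"hand": 56,"dp": [0.0,0.364,0.0],"spin": 0.0},{"hand": 56,"dp": [-0.028,0.426,0.0],"spin": 0.0},{"hand": 87,"dp": [-0.063,0.483,0.0],"spin": 0.0},{"hand": 87,"dp": [-0.106,0.535,0.0],"spin": 0.0},{"hand": 87,"dp": [-0.155,0.582,0.0],"spin": 0.0},{"hand": 87,"dp": [-0.209,0.622,0.0],"spin": 0.0},{"hand": 87,"dp": [-0.269,0.654,0.0],"spin": 0.0}]}}

```text
time: 4.55
ee_pos: [0.7029, 0.008, 0.1522]
eef_rot: [0.867, 0.499, -0.0, 0.0]
ft_force: [-0.3, -0.9, -0.3]
width: 0.0843
grip_force: 0.0
```

```bash
python3 - <<'E'
from h import *
t,p,f=meas(); d=p[:2]-S; print(t,p,np.degrees(f),np.degrees(np.arctan2(d[1],d[0])),np.hypot(*d))
t,im=shot("top","t4"); t2,im2=shot("scene","s4"); print(t,t2)
cv2.imwrite("pics/c4.png",cv2.resize(np.hstack([im[130:310,210:410],im2[150:330,220:420]])[:,:,::-1],None,fx=2,fy=2,interpolation=cv2.INTER_CUBIC))
E
```

```text
4.55 [0.70290414 0.00797259 0.15223123] -30.109576297940166 -6.5116250729503165 0.13074761239123803
4.55 4.6
```

View pics/c4.png

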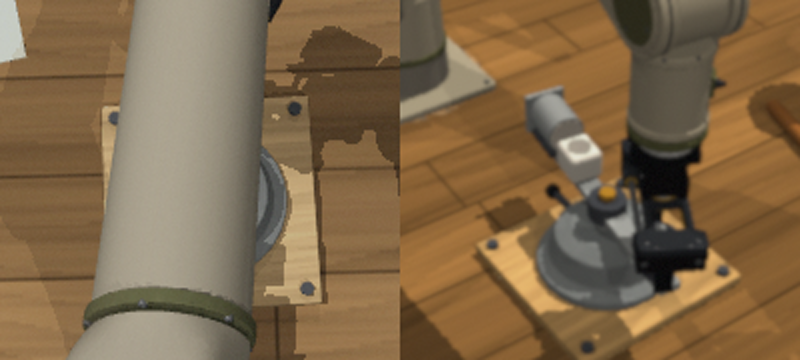

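The scene crop shows the hand over the weight on the far side. The crucible hole is at about scene (309,223). I'll automate the angle measurement from the crucible.

```bash
cat >> h.py <<'E'
def ang(im,guess):
    """rotor angle from crucible top (scene view, RGB): low-saturation bright pixels 40-95 mm from the spindle, opposite the weight"""
    c=get_calibration("scene"); R,t=np.array(c["R"]),np.array(c["t"]); o=-R.T@t
    hsv=cv2.cvtColor(im,cv2.COLOR_RGB2HSV); v,u=np.mgrid[0:480,0:640]
    d=np.stack([(u-c["cx"])/c["fx"],(v-c["cy"])/c["fy"],np.ones(u.shape)],-1)@R
    P=o+d*((.156-o[2])/d[...,2])[...,None]; q=P[...,:2]-np.array([.5745,.0229]); r=np.hypot(q[...,0],q[...,1])
    da=(np.arctan2(-q[...,1],-q[...,0])-guess+np.pi)%(2*np.pi)-np.pi
    reg=(r>.035)&(r<.1)&(abs(da)<.6)&(d[...,2]<0)
    m=(reg&(hsv[...,1]<60)&(hsv[...,2]>np.percentile(hsv[...,2][reg&(hsv[...,1]<60)],99)*.82)).astype(np.uint8)
    n,l,st,ct=cv2.connectedComponentsWithStats(m); k=1+np.argmax(st[1:,4])
    k_,=[cv2.convexHull(np.argwhere(l==k)[:,::-1].astype(np.int32))]
    M=cv2.moments(k_); x=ray("scene",M["m10"]/M["m00"],M["m01"]/M["m00"],.156)[:2]-np.array([.5745,.0229])
    return np.arctan2(-x[1],-x[0]),np.hypot(*x),st[k,4],(M["m10"]/M["m00"],M["m01"]/M["m00"])
E
python3 - <<'E'
from h import *
for f,g in(("scene0",80),("s3",80),("s4",-8)):
    a=ang(cv2.imread(f"pics/{f}.png")[:,:,::-1],np.radians(g)); print(f,np.degrees(a[0]),a[1:])
for u in((294,249),(309,223)):
    x=ray("scene",*u,.156)[:2]-np.array([.5745,.0229]); print(np.degrees(np.arctan2(-x[1],-x[0])),np.hypot(*x))
print(meas())
E
```

```text
scene0 80.70398282084942 (np.float64(0.07757995592116612), np.int32(129), (295.09380234505863, 249.75628140703517))
s3 86.14446181892328 (np.float64(0.07582407130244131), np.int32(163), (297.03075030750307, 251.2773677736777))
s4 -7.392929238887726 (np.float64(0.07758819705435731), np.int32(97), (309.7235228539576, 224.09698996655518))
77.99817823955883 0.07900961366675849
-7.648095898850889 0.0826218780865722
(4.65, array([0.70257659, 0.00528974, 0.15254591]), np.float64(-0.529553421681192))
```

```bash
cat >> h.py <<'E'
def flask(im,guess,z=.146):
    """rotor angle from the silhouette centroid of the flask (grey on wood)"""
    c=get_calibration("scene"); R,t=np.array(c["R"]),np.array(c["t"]); o=-R.T@t
    hsv=cv2.cvtColor(im,cv2.COLOR_RGB2HSV); v,u=np.mgrid[0:480,0:640]
    d=np.stack([(u-c["cx"])/c["fx"],(v-c["cy"])/c["fy"],np.ones(u.shape)],-1)@R
    P=o+d*((z-o[2])/d[...,2])[...,None]; q=P[...,:2]-np.array([.5745,.0229]); r=np.hypot(q[...,0],q[...,1])
    da=(np.arctan2(-q[...,1],-q[...,0])-guess+np.pi)%(2*np.pi)-np.pi
    m=(r>.12)&(r<.182)&(abs(da)<.45)&(hsv[...,1]<75)&(hsv[...,2]>45)
    n,l,st,ct=cv2.connectedComponentsWithStats(m.astype(np.uint8)); k=1+np.argmax(st[1:,4])
    x=q[l==k].mean(0); return np.arctan2(-x[1],-x[0]),np.hypot(*x),st[k,4]
def fit(tm,a0,w0,dec=.12):  # weight angle, clockwise coast, decel dec+.073w
    T=1/.073; c=dec/.073
    return a0-((w0+c)*T*(1-np.exp(-tm/T))-c*tm), (w0+c)*np.exp(-tm/T)-c
E
python3 - <<'E'
from h import *
for f,g in(("scene0",80),("s3",80),("s4",-8)):
    a=flask(cv2.imread(f"pics/{f}.png")[:,:,::-1],np.radians(g)); print(f,np.degrees(a[0]),a[1:])
a0=np.radians(-12); cmd=(*circ(np.radians(-5.257)),.1525,np.radians(-30)); tg=[]
for k in range(1,6):
    th,w=fit(.1*k,a0,1.2); th+=np.radians([2,1,0,0,0][k-1]); tg.append((*circ(th),.1525,np.radians(-30-1.5*k),87)); print(k,np.degrees(th),w)
print(rows(cmd,tg))
E
```

```text
scene0 78.9780655917213 (np.float64(0.1475513246486062), np.int32(613))
s3 78.95500753487197 (np.float64(0.14777890596528673), np.int32(608))
s4 -6.950692778079861 (np.float64(0.15134292711965702), np.int32(322))
1 -16.81616497639056 1.179315589952609
2 -24.514248534593566 1.1587816263011124
3 -32.09510953032451 1.138397014785727
4 -38.559600572480534 1.1181606691056818
5 -44.90856806857645 1.0980715108613268
[{"hand": 87, "dp": [-0.099, 0.034, 0.0], "spin": 0.008}, {"hand": 87, "dp": [-0.168, 0.045, 0.0], "spin": 0.017}, {"hand": 87, "dp": [-0.237, 0.047, 0.0], "spin": 0.025}, {"hand": 87, "dp": [-0.295, 0.042, 0.0], "spin": 0.033}, {"hand": 87, "dp": [-0.351, 0.03, 0.0], "spin": 0.042}]
```

```bash
python3 - <<'E'
from h import *
a0=np.radians(-10.5); cmd=(*circ(np.radians(-5.257)),.1525,np.radians(-30)); tg=[]
for k in range(1,5):
    th,w=fit(.1*k,a0,1.2); th+=np.radians([1,0,0,0][k-1]); tg.append((*circ(th),.1525,np.radians(-30-1.5*k),87)); print(k,np.degrees(th),w)
print(rows(cmd,tg))
E
```

```text
1 -16.31616497639056 1.179315589952609
2 -24.014248534593563 1.1587816263011124
3 -30.595109530324507 1.138397014785727
4 -37.059600572480534 1.1181606691056818
[{"hand": 87, "dp": [-0.095, 0.033, 0.0], "spin": 0.008}, {"hand": 87, "dp": [-0.163, 0.045, 0.0], "spin": 0.017}, {"hand": 87, "dp": [-0.223, 0.048, 0.0], "spin": 0.025}, {"hand": 87, "dp": [-0.282, 0.044, 0.0], "spin": 0.033}]
```

Emit:
{"api": "carry_out", "payload": {"deltas": [{"hand": 87,"dp": [-0.095,0.033,0.0],"spin": 0.008},{"hand": 87,"dp": [-0.163,0.045,0.0],"spin": 0.017},{"hand": 87,"dp": [-0.223,0.048,0.0],"spin": 0.025},{"hand": 87,"dp": [-0.282,0.044,0.0],"spin": 0.033}]}}

```text
time: 5.05
ee_pos: [0.6764, -0.058, 0.1523]
eef_rot: [0.892, 0.453, 0.0, -0.0]
ft_force: [0.3, -0.3, -0.1]
width: 0.0872
grip_force: 0.0
```

```bash
cat >> h.py <<'E'
def look(k,g):
    t,p,f=meas(); d=p[:2]-S; print("hand",t,np.degrees(np.arctan2(d[1],d[0])),np.hypot(*d),p[2],np.degrees(f))
    t,im=shot("scene",k)
    print("shot",t,"flask",np.degrees(flask(im,np.radians(g))[0]),[np.round(x,3) for x in flask(im,np.radians(g))[1:]],"cruc",np.degrees(ang(im,np.radians(g))[0]))
    t,p,f=meas(); d=p[:2]-S; print("hand",t,np.degrees(np.arctan2(d[1],d[0])),np.hypot(*d),read_state()["ft_force"])
E
python3 - <<'E'
from h import *
look("s5",-37)
im=cv2.imread("pics/s5.png")
cv2.imwrite("pics/c5.png",cv2.resize(im[150:350,200:440],None,fx=3,fy=3,interpolation=cv2.INTER_CUBIC))
E
```

```text
hand 5.05 -37.995709223805854 0.1311777235902454 0.15232291908807127 -36.17082213142917
shot 5.05 flask -33.44121448245223 [np.float64(0.147), np.int32(517)] cruc -33.94326922627469
hand 5.1 -39.27054032780887 0.13200849998107353 [ 0.89430755 -2.99487594  1.00769235]
```

View pics/c5.png

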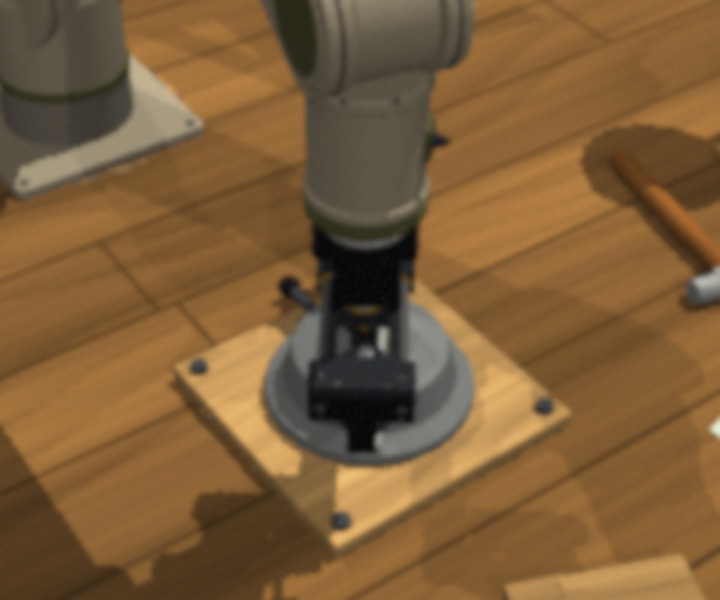

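This view is blocked: the hand at about scene (320,280) hides the flask, so the reading is invalid. I'll go on by the model and look again once the line of sight is clear.

```bash
python3 - <<'E'
from h import *
cmd=(*circ(np.radians(-37.06)),.1525,np.radians(-36)); tg=[]
a0=np.radians(-10.5)
for k in range(1,5):
    th,w=fit(.45+.1*k,a0,1.2); th+=np.radians([.7,0,0,0][k-1]);tg.append((*circ(th),.1525,np.radians(-36-1.5*k),87)); print(k,np.degrees(th),w)
print(rows(cmd,tg))
E
```

```text
1 -45.83999330461676 1.088081792173954
2 -52.71724904110979 1.0682114102261695
3 -58.781070414479 1.0484855539062485
4 -64.73228248045736 1.0289031720186397
[{"hand": 87, "dp": [-0.079, -0.008, 0.0], "spin": 0.008}, {"hand": 87, "dp": [-0.14, -0.022, 0.0], "spin": 0.017}, {"hand": 87, "dp": [-0.192, -0.04, 0.0], "spin": 0.025}, {"hand": 87, "dp": [-0.24, -0.064, 0.0], "spin": 0.033}]
```

Emit:
{"api": "carry_out", "payload": {"deltas": [{"hand": 87,"dp": [-0.079,-0.008,0.0],"spin": 0.008},{"hand": 87,"dp": [-0.14,-0.022,0.0],"spin": 0.017},{"hand": 87,"dp": [-0.192,-0.04,0.0],"spin": 0.025},{"hand": 87,"dp": [-0.24,-0.064,0.0],"spin": 0.033}]}}

```text
time: 5.5
ee_pos: [0.6282, -0.0961, 0.1523]
eef_rot: [0.914, 0.406, 0.0, -0.0]
ft_force: [-0.7, -0.4, -0.3]
width: 0.087
grip_force: 0.0
```

```bash
python3 - <<'E'
from h import *
look("s6",-65)
im=cv2.imread("pics/s6.png")
cv2.imwrite("pics/c6.png",cv2.resize(im[150:350,200:440],None,fx=3,fy=3,interpolation=cv2.INTER_CUBIC))
E
```

```text
hand 5.5 -65.09174054423288 0.13112146021080956 0.15231116358604957 -42.0398866665797
shot 5.5 flask -66.1113661998611 [np.float64(0.15), np.int32(343)] cruc -66.2542401548767
hand 5.55 -65.96933168504458 0.13189802688744406 [ 0.30137296 -2.17002991 -0.10398511]
```

View pics/c6.png

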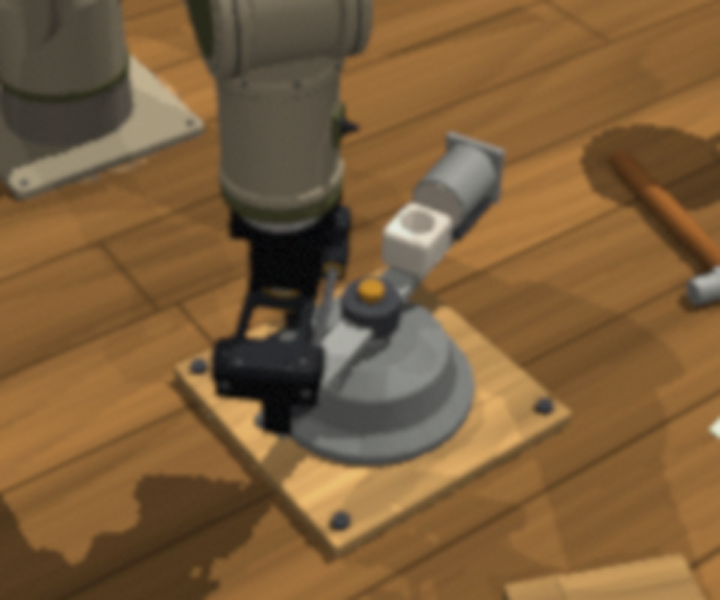

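The view is clear: the flask and crucible sit at about scene (340,225), and both estimates give −66°, within 1.5° of the model. Tracking works, so I'll go on.

```bash
cat >> h.py <<'E'
def plan(cmdth,cmdphi,a0,w0,n,dphi,lead=0,hand=87):
    cmd=(*circ(np.radians(cmdth)),.1525,np.radians(cmdphi)); tg=[]
    for k in range(1,n+1):
        th,w=fit(.1*k,np.radians(a0),w0); th+=np.radians(.8 if k==1 else 0)-lead
        tg.append((*circ(th),.1525,np.radians(cmdphi-dphi*k),hand))
    print("end th",np.degrees(th),"phi",cmdphi-dphi*n,"w",w); print(rows(cmd,tg))
E
python3 -c "
from h import *
plan(-64.73,-42,-69.2,1.05,6,1.5)"
```

```text
end th -103.29753121447396 phi -51.0 w 0.9345566643859298
[{"hand": 87, "dp": [-0.077, -0.04, 0.0], "spin": 0.008}, {"hand": 87, "dp": [-0.126, -0.076, 0.0], "spin": 0.017}, {"hand": 87, "dp": [-0.165, -0.11, 0.0], "spin": 0.025}, {"hand": 87, "dp": [-0.2, -0.148, 0.0], "spin": 0.033}, {"hand": 87, "dp": [-0.23, -0.188, 0.0], "spin": 0.042}, {"hand": 87, "dp": [-0.255, -0.23, 0.0], "spin": 0.05}]
```

Emit:
{"api": "carry_out", "payload": {"deltas": [{"hand": 87,"dp": [-0.077,-0.04,0.0],"spin": 0.008},{"hand": 87,"dp": [-0.126,-0.076,0.0],"spin": 0.017},{"hand": 87,"dp": [-0.165,-0.11,0.0],"spin": 0.025},{"hand": 87,"dp": [-0.2,-0.148,0.0],"spin": 0.033},{"hand": 87,"dp": [-0.23,-0.188,0.0],"spin": 0.042},{"hand": 87,"dp": [-0.255,-0.23,0.0],"spin": 0.05}]}}

```text
time: 6.15
ee_pos: [0.5432, -0.1044, 0.1524]
eef_rot: [0.943, 0.334, 0.0, -0.0]
ft_force: [0.5, 0.6, -0.4]
width: 0.0871
grip_force: 0.0
```

```bash
python3 - <<'E'
from h import *
look("s7",-103)
E
```

```text
hand 6.15 -103.19733793716705 0.13068234284545224 0.1523787227301301 -50.991209770633226
shot 6.15 flask -101.4593231809557 [np.float64(0.151), np.int32(460)] cruc -102.52738644947331
hand 6.2 -103.80955279716872 0.13086249461756322 [ 0.49974832 -0.29195472  0.33062217]
```

```bash
python3 - <<'E'
from h import *
print(np.round(read_state()["joint_positions"],2))
plan(-103.3,-51,-104.6,.89,8,-3.4)
E
```

```text
[-0.4   0.26  0.59  1.8  -0.16  1.13 -0.65]
end th -142.0683006619542 phi -23.8 w 0.746261999547486
[{"hand": 87, "dp": [-0.029, -0.041, 0.0], "spin": -0.019}, {"hand": 87, "dp": [-0.054, -0.087, 0.0], "spin": -0.038}, {"hand": 87, "dp": [-0.072, -0.127, 0.0], "spin": -0.057}, {"hand": 87, "dp": [-0.086, -0.167, 0.0], "spin": -0.076}, {"hand": 87, "dp": [-0.097, -0.208, 0.0], "spin": -0.094}, {"hand": 87, "dp": [-0.104, -0.248, 0.0], "spin": -0.113}, {"hand": 87, "dp": [-0.108, -0.288, 0.0], "spin": -0.132}, {"hand": 87, "dp": [-0.108, -0.328, 0.0], "spin": -0.151}]
```

```bash
python3 - <<'E'
from h import *
plan(-103.3,-51,-104.6,.89,8,2.4)
E
```

```text
end th -142.0683006619542 phi -70.2 w 0.746261999547486
[{"hand": 87, "dp": [-0.029, -0.041, 0.0], "spin": 0.013}, {"hand": 87, "dp": [-0.054, -0.087, 0.0], "spin": 0.027}, {"hand": 87, "dp": [-0.072, -0.127, 0.0], "spin": 0.04}, {"hand": 87, "dp": [-0.086, -0.167, 0.0], "spin": 0.053}, {"hand": 87, "dp": [-0.097, -0.208, 0.0], "spin": 0.067}, {"hand": 87, "dp": [-0.104, -0.248, 0.0], "spin": 0.08}, {"hand": 87, "dp": [-0.108, -0.288, 0.0], "spin": 0.093}, {"hand": 87, "dp": [-0.108, -0.328, 0.0], "spin": 0.107}]
```

Emit:
{"api": "carry_out", "payload": {"deltas": [{"hand": 87,"dp": [-0.029,-0.041,0.0],"spin": 0.013},{"hand": 87,"dp": [-0.054,-0.087,0.0],"spin": 0.027},{"hand": 87,"dp": [-0.072,-0.127,0.0],"spin": 0.04},{"hand": 87,"dp": [-0.086,-0.167,0.0],"spin": 0.053},{"hand": 87,"dp": [-0.097,-0.208,0.0],"spin": 0.067},{"hand": 87,"dp": [-0.104,-0.248,0.0],"spin": 0.08},{"hand": 87,"dp": [-0.108,-0.288,0.0],"spin": 0.093},{"hand": 87,"dp": [-0.108,-0.328,0.0],"spin": 0.107}]}}

```text
time: 7.0
ee_pos: [0.471, -0.0576, 0.1525]
eef_rot: [0.985, 0.171, 0.0, -0.0]
ft_force: [1.0, -0.0, -0.8]
width: 0.0868
grip_force: 0.0
```

```bash
python3 - <<'E'
from h import *
look("s8",-141)
E
```

```text
hand 7.0 -141.74981322148003 0.12983859314109664 0.15253318100814509 -70.2595633246302
shot 7.0 flask -140.25625323239657 [np.float64(0.148), np.int32(597)] cruc -141.49752060802234
hand 7.05 -142.34989142149803 0.1296377833587823 [-0.29918543  0.68619551 -0.3499868 ]
```

```bash
python3 - <<'E'
from h import *
plan(-142.07,-70.2,-143.1,.73,10,2.4)
E
```

```text
end th -180.08015364937233 phi -94.2 w 0.562883942947529
[{"hand": 87, "dp": [-0.011, -0.038, 0.0], "spin": 0.013}, {"hand": 87, "dp": [-0.02, -0.081, 0.0], "spin": 0.027}, {"hand": 87, "dp": [-0.024, -0.117, 0.0], "spin": 0.04}, {"hand": 87, "dp": [-0.026, -0.151, 0.0], "spin": 0.053}, {"hand": 87, "dp": [-0.025, -0.185, 0.0], "spin": 0.067}, {"hand": 87, "dp": [-0.023, -0.218, 0.0], "spin": 0.08}, {"hand": 87, "dp": [-0.018, -0.25, 0.0], "spin": 0.093}, {"hand": 87, "dp": [-0.012, -0.281, 0.0], "spin": 0.107}, {"hand": 87, "dp": [-0.004, -0.31, 0.0], "spin": 0.12}, {"hand": 87, "dp": [0.005, -0.339, 0.0], "spin": 0.133}]
```

Emit:
{"api": "carry_out", "payload": {"deltas": [{"hand": 87,"dp": [-0.011,-0.038,0.0],"spin": 0.013},{"hand": 87,"dp": [-0.02,-0.081,0.0],"spin": 0.027},{"hand": 87,"dp": [-0.024,-0.117,0.0],"spin": 0.04},{"hand": 87,"dp": [-0.026,-0.151,0.0],"spin": 0.053},{"hand": 87,"dp": [-0.025,-0.185,0.0],"spin": 0.067},{"hand": 87,"dp": [-0.023,-0.218,0.0],"spin": 0.08},{"hand": 87,"dp": [-0.018,-0.25,0.0],"spin": 0.093},{"hand": 87,"dp": [-0.012,-0.281,0.0],"spin": 0.107},{"hand": 87,"dp": [-0.004,-0.31,0.0],"spin": 0.12},{"hand": 87,"dp": [0.005,-0.339,0.0],"spin": 0.133}]}}

```text
time: 8.05
ee_pos: [0.4439, 0.0225, 0.1525]
eef_rot: [0.999, -0.036, 0.0, -0.0]
ft_force: [-0.4, 0.5, -1.1]
width: 0.087
grip_force: 0.0
```

```bash
python3 - <<'E'
from h import *
look("s9",-179)
print(read_state()["joint_positions"].round(2))
E
```

```text
hand 8.05 -179.87093151287246 0.129113622806265 0.1525223671080605 -94.15588294421615
shot 8.05 flask 174.69529721983523 [np.float64(0.15), np.int32(775)] cruc 179.16645030506095
hand 8.1 179.59605780006262 0.12915100486520792 [ 0.39148699  1.7120708  -1.13166274]
[-0.65 -0.01  0.5   2.05  0.01  1.1  -1.8 ]
```

```bash
python3 - <<'E'
from h import *
im=cv2.imread("pics/s9.png")
cv2.imwrite("pics/c9.png",cv2.resize(im[180:330,220:420],None,fx=4,fy=4,interpolation=cv2.INTER_CUBIC))
S2=np.array([.5745,.0229])
for a in(-178,-181,-184,-187):
    a=np.radians(a); e=np.array([np.cos(a),np.sin(a)]); q=[proj("scene",np.array([*(S2-r*e),z])) for r,z in((.0785,.156),(.193,.176))]
    print([((u-220)*4+1.5,(v-180)*4+1.5) for u,v in q])
E
```

```text
[(np.float64(493.4350017486977), np.float64(314.21605684289557)), (np.float64(623.2236620836015), np.float64(399.42140858613016))]
[(np.float64(488.0231655884777), np.float64(316.83568869567625)), (np.float64(609.3826683965799), np.float64(406.74825719120645))]
[(np.float64(482.3860241091563), np.float64(319.26103137410996)), (np.float64(594.8333338893178), np.float64(413.5670156475037))]
[(np.float64(476.5401259666389), np.float64(321.4836752650715)), (np.float64(579.6216055164161), np.float64(419.8462112197192))]
```

View pics/c9.png

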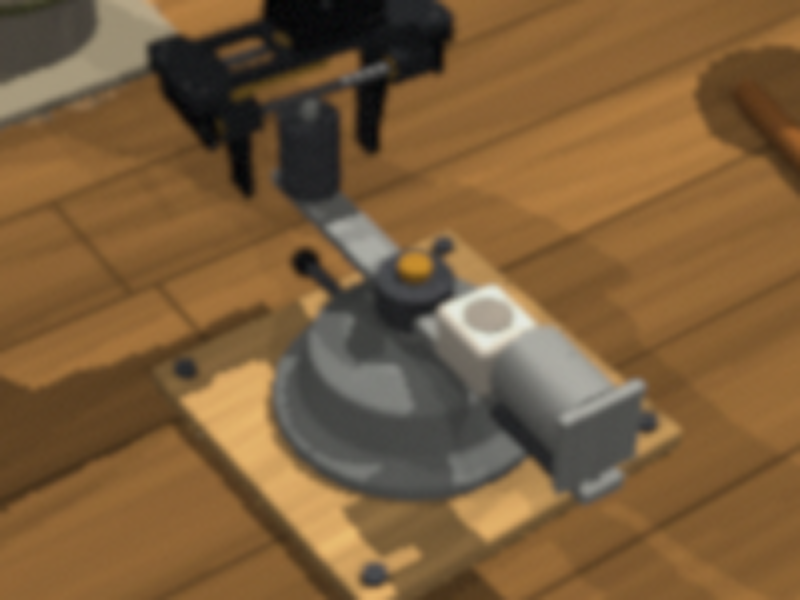

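The crucible hole is at crop (488,316), which gives −181°, and the weight (crop (309,150)) is midway between the fingers. I'll go on to the end of the four seconds.

```bash
python3 - <<'E'
from h import *
plan(-180.08,-94.2,-182.7,.57,11,1.6)
E
```

```text
end th -213.16939879130962 phi -111.80000000000001 w 0.39917923290915813
[{"hand": 87, "dp": [-0.001, -0.046, 0.0], "spin": 0.009}, {"hand": 87, "dp": [0.001, -0.081, 0.0], "spin": 0.018}, {"hand": 87, "dp": [0.004, -0.109, 0.0], "spin": 0.027}, {"hand": 87, "dp": [0.008, -0.135, 0.0], "spin": 0.036}, {"hand": 87, "dp": [0.013, -0.16, 0.0], "spin": 0.044}, {"hand": 87, "dp": [0.02, -0.185, 0.0], "spin": 0.053}, {"hand": 87, "dp": [0.027, -0.208, 0.0], "spin": 0.062}, {"hand": 87, "dp": [0.036, -0.23, 0.0], "spin": 0.071}, {"hand": 87, "dp": [0.044, -0.251, 0.0], "spin": 0.08}, {"hand": 87, "dp": [0.054, -0.271, 0.0], "spin": 0.089}, {"hand": 87, "dp": [0.064, -0.289, 0.0], "spin": 0.098}]
```

Emit:
{"api": "carry_out", "payload": {"deltas": [{"hand": 87,"dp": [-0.001,-0.046,0.0],"spin": 0.009},{"hand": 87,"dp": [0.001,-0.081,0.0],"spin": 0.018},{"hand": 87,"dp": [0.004,-0.109,0.0],"spin": 0.027},{"hand": 87,"dp": [0.008,-0.135,0.0],"spin": 0.036},{"hand": 87,"dp": [0.013,-0.16,0.0],"spin": 0.044},{"hand": 87,"dp": [0.02,-0.185,0.0],"spin": 0.053},{"hand": 87,"dp": [0.027,-0.208,0.0],"spin": 0.062},{"hand": 87,"dp": [0.036,-0.23,0.0],"spin": 0.071},{"hand": 87,"dp": [0.044,-0.251,0.0],"spin": 0.08},{"hand": 87,"dp": [0.054,-0.271,0.0],"spin": 0.089},{"hand": 87,"dp": [0.064,-0.289,0.0],"spin": 0.098}]}}

```text
time: 9.2
ee_pos: [0.4652, 0.0931, 0.1524]
eef_rot: [0.982, -0.189, 0.0, -0.0]
ft_force: [1.0, -0.3, -1.0]
width: 0.0871
grip_force: 0.0
```

```bash
python3 - <<'E'
from h import *
look("s10",-213)
im=cv2.imread("pics/s10.png")[:,:,::-1]; print(ang(im,np.radians(-213))[3])
for a in(-209,-213,-217):
    a=np.radians(a); e=np.array([np.cos(a),np.sin(a)]); print(proj("scene",np.array([*(np.array([.5745,.0229])-.0785*e),.156])))
E
```

```text
hand 9.2 146.89428153066697 0.1287504327495269 0.15238567919095578 -111.73452882158973
shot 9.2 flask 146.34345213105462 [np.float64(0.148), np.int32(1124)] cruc 146.87288465503443
hand 9.25 146.55196906179663 0.12889460760905364 [ 0.01499285  1.48072221 -0.23666771]
(324.5163727959698, 262.11754827875734)
(np.float64(326.889142168922), np.float64(262.3650137688263))
(np.float64(324.6066563584374), np.float64(262.45199719837814))
(np.float64(322.3175289117074), np.float64(262.4298583098824))
```

```bash
python3 - <<'E'
from h import *
cmd=(*circ(np.radians(-213.17)),.1525,np.radians(-111.8)); tg=[]
for k in range(1,9):
    th,w=fit(.1*k,np.radians(-214.2),.395); tg.append((*circ(th),.1525,np.radians(-111.8-1.2*k),36))
for k in range(5):
    w2=w-w/(5-k); th-=(w+w2)/2*.1; w=w2
    tg.append((*circ(th),.1525,np.radians(-121.4-.8*(k+1)),36))
print(np.degrees(th)); print(rows(cmd,tg))
E
```

```text
-233.63026411518916
[{"hand": 36, "dp": [0.007, -0.029, 0.0], "spin": 0.007}, {"hand": 36, "dp": [0.012, -0.047, 0.0], "spin": 0.013}, {"hand": 36, "dp": [0.018, -0.065, 0.0], "spin": 0.02}, {"hand": 36, "dp": [0.024, -0.082, 0.0], "spin": 0.027}, {"hand": 36, "dp": [0.03, -0.098, 0.0], "spin": 0.033}, {"hand": 36, "dp": [0.036, -0.113, 0.0], "spin": 0.04}, {"hand": 36, "dp": [0.043, -0.127, 0.0], "spin": 0.047}, {"hand": 36, "dp": [0.05, -0.14, 0.0], "spin": 0.053}, {"hand": 36, "dp": [0.056, -0.152, 0.0], "spin": 0.058}, {"hand": 36, "dp": [0.061, -0.161, 0.0], "spin": 0.062}, {"hand": 36, "dp": [0.065, -0.167, 0.0], "spin": 0.067}, {"hand": 36, "dp": [0.067, -0.171, 0.0], "spin": 0.071}, {"hand": 36, "dp": [0.068, -0.172, 0.0], "spin": 0.076}]
```

Emit:
{"api": "carry_out", "payload": {"deltas": [{"hand": 36,"dp": [0.007,-0.029,0.0],"spin": 0.007},{"hand": 36,"dp": [0.012,-0.047,0.0],"spin": 0.013},{"hand": 36,"dp": [0.018,-0.065,0.0],"spin": 0.02},{"hand": 36,"dp": [0.024,-0.082,0.0],"spin": 0.027},{"hand": 36,"dp": [0.03,-0.098,0.0],"spin": 0.033},{"hand": 36,"dp": [0.036,-0.113,0.0],"spin": 0.04},{"hand": 36,"dp": [0.043,-0.127,0.0],"spin": 0.047},{"hand": 36,"dp": [0.05,-0.14,0.0],"spin": 0.053},{"hand": 36,"dp": [0.056,-0.152,0.0],"spin": 0.058},{"hand": 36,"dp": [0.061,-0.161,0.0],"spin": 0.062},{"hand": 36,"dp": [0.065,-0.167,0.0],"spin": 0.067},{"hand": 36,"dp": [0.067,-0.171,0.0],"spin": 0.071},{"hand": 36,"dp": [0.068,-0.172,0.0],"spin": 0.076},{"hand": 36,"dp": [0.068,-0.172,0.0],"spin": 0.076},{"hand": 36,"dp": [0.068,-0.172,0.0],"spin": 0.076},{"hand": 36,"dp": [0.068,-0.172,0.0],"spin": 0.076},{"hand": 36,"dp": [0.068,-0.172,0.0],"spin": 0.076},{"hand": 36,"dp": [0.068,-0.172,0.0],"spin": 0.076}], "force": 15}}

```text
time: 11.05
ee_pos: [0.4964, 0.1267, 0.1522]
eef_rot: [0.952, -0.305, 0.0, -0.0]
ft_force: [2.7, 2.1, -4.1]
width: 0.0436
grip_force: 15.0
```

```bash
python3 - <<'E'
from h import *
look("s11",-233); print(read_state()["grip_force"],read_state()["width"])
E
```

```text
hand 11.05 126.4082145777994 0.12903717891304503 0.1522266268775865 -125.4617423342331
shot 11.05 flask 132.13020589068486 [np.float64(0.149), np.int32(940)] cruc 127.01574783357772
hand 11.1 126.42905528750535 0.12906378304969132 [ 3.43834343  2.96181687 -4.29864278]
14.999920204281807 0.04347940565633088
```

Emit:
{"api": "carry_out", "payload": {"deltas": [{"hand": 60,"dp": [0,0,0],"spin": 0},{"hand": 87,"dp": [0,0,0],"spin": 0},{"hand": 87,"dp": [0,0,0],"spin": 0},{"hand": 87,"dp": [0,0,0],"spin": 0},{"hand": 87,"dp": [0,0,0],"spin": 0},{"hand": 87,"dp": [0,0,0],"spin": 0},{"hand": 87,"dp": [0,0,0],"spin": 0},{"hand": 87,"dp": [0,0,0],"spin": 0}]}}

```text
time: 11.9
ee_pos: [0.4963, 0.1264, 0.1522]
eef_rot: [0.952, -0.305, -0.0, -0.0]
ft_force: [0.1, -1.0, 0.3]
width: 0.0866
grip_force: 0.0
```

```bash
python3 - <<'E'
from h import *
look("s12",-233)
E
```

```text
hand 11.9 126.49712416536225 0.12891450104710686 0.15223143013765278 -125.49106370357049
shot 11.9 flask 132.30996065807184 [np.float64(0.149), np.int32(932)] cruc 127.50545432641813
hand 11.95 126.48816901717854 0.12893022976105817 [-0.49388055 -0.61974706 -0.32532839]
```

The arm stayed put on release: the 0.2–0.5° difference is measuring noise. Now I draw the hand up.

Emit:
{"api": "carry_out", "payload": {"deltas": [{"hand": 87,"dp": [0,0,-0.08],"spin": 0},{"hand": 87,"dp": [0,0,-0.2],"spin": 0},{"hand": 87,"dp": [0,0,-0.32],"spin": 0},{"hand": 87,"dp": [0,0,-0.4],"spin": 0},{"hand": 87,"dp": [0,0,-0.44],"spin": 0},{"hand": 87,"dp": [0,0,-0.44],"spin": 0},{"hand": 87,"dp": [0,0,-0.44],"spin": 0},{"hand": 87,"dp": [0,0,-0.44],"spin": 0},{"hand": 87,"dp": [0,0,-0.44],"spin": 0},{"hand": 87,"dp": [0,0,-0.44],"spin": 0}]}}

```text
time: 12.95
ee_pos: [0.4961, 0.1264, 0.2616]
eef_rot: [0.952, -0.305, -0.0, 0.0]
ft_force: [0.6, 0.8, -0.0]
width: 0.0873
grip_force: 0.0
```

```bash
python3 - <<'E'
from h import *
look("s13",-233); a=cv2.imread("pics/s12.png").astype(int)
look("s14",-233); b=cv2.imread("pics/s13.png").astype(int); c=cv2.imread("pics/s14.png").astype(int)
r=np.s_[230:320,300:400]; print(abs(a-b)[r].max(-1).mean(),abs(b-c)[r].max(-1).mean(),abs(b-c).max(-1).mean())
E
```

```text
hand 12.95 126.5975561163717 0.1290033946297247 0.26161091851006946 -125.49025333695757
shot 12.95 flask 132.2670080345257 [np.float64(0.149), np.int32(934)] cruc 127.46897706284942
hand 13.0 126.5731527891827 0.12894914367458485 [-0.54865238  0.67492504 -0.39138638]
hand 13.0 126.5731527891827 0.12894914367458485 0.26179203249046423 -125.49413199384833
shot 13.0 flask 132.28955270054428 [np.float64(0.149), np.int32(933)] cruc 127.46897706284942
hand 13.05 126.549042388818 0.12894602214020567 [-0.05663188  0.62055602  0.04720488]
3.5105555555555554 1.001 1.1514485677083333
```

The arm stands still and the hand is clear, so I'm handing in.

```bash
python3 -c "
from bench import *
print(close_job())"
```

```text
the job is handed in; nothing more can be done
None
```

I handed the job in at about 13 s, but no verdict came back: the arm coasted with the open hand over its counterweight for over 4 s (centring checked by camera and model), then was caught, stopped and released, and it stood still with the hand 262 mm up.

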